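Load the gang fixture and hold the row against its end stop

TASK

Load the channel fixture for facing: stand the round bush in the channel next to the block that is already in it, then stand the second block behind the bush, with its 40 mm side across the channel, all flat on the channel floor. Then push the row by that last block up against the end stop until the three parts and the stop all touch, and keep up a steady push of about 15 newtons so that the machinist can wind in the clamp screw. Finish while still holding the row pressed, and leave the other things on the bench alone.

Things in the scene. Friction and masses are not known exactly. Their poses are not given: they have to be found in the camera images.
- stop_face (a point): foot of the end stop's flat contact face: mid-channel, on the channel floor, which is 18 mm above the bench. +y runs along the channel from the stop towards the clamp screw, x across the channel, z up.
- stop: the end stop, steel block 80 mm wide (x), 26 mm thick, 45 mm high above the channel floor; origin and axes as stop_face, so the solid lies at y = -26 to 0 mm
- fixture: the whole steel fixture, bolted down; plate 150 x 300 x 18 mm, origin under its centre, axes as stop_face, turned up to 0.25 rad. Its channel, open above, is 43 mm wide and 190 mm long from the stop, between two rails 18 mm wide and 15 mm high above the floor, with 4 mm lead-in chamfers; lightly oiled.
- screw_foot (a point): centre of the flat foot (18 mm wide) of the wound-back clamp screw, at the channel's other end, 190 mm from the stop face and 25 mm above the channel floor; the screw's bracket, 60 mm wide and 45 mm high, is 22 mm behind it
- block_a_center (a point): first block, already standing in the channel, its near face 5 to 25 mm off the stop: aluminium block 40 x 30 x 50 mm tall (x, y, z), two small holes in its top, a dark bore in its 30 mm wide sides. The point is at its centre, 25 mm above its underside; axes along its sides, z up. About 0.16 kg (0.12 to 0.22).
- bush_center (a point): round aluminium bush standing on the bench, 40 mm outer diameter, 22 mm bore, 50 mm tall. The point is at its centre, 25 mm above its underside, z along its axis. About 0.12 kg (0.09 to 0.16).
- block_b_center (a point): second block, standing on the bench, turned up to 0.6 rad: aluminium block 40 x 30 x 50 mm tall (x, y, z), two small holes in its top, a dark bore in its 30 mm wide sides. The point is at its centre, 25 mm above its underside; axes along its sides, z up. About 0.16 kg (0.12 to 0.22).
- v_block: bystander: dark steel V-block 50 x 60 x 50 mm; origin under its centre
- hex_key: bystander: T-handle hex key lying on the bench, 140 mm long along y, 70 mm grip at -y; origin under the middle
- loupe: bystander: black eye loupe, 34 mm diameter, 36 mm tall; origin under its centre
- oiler: bystander: steel oil can, 44 mm diameter, 110 mm tall; origin under its centre
Mind the look-alikes: they are no part of the job. Leave any red look-alike of the part that bears bush_center alone.

How it is judged:
By the outcome, as a careful person would: the job done as asked, in the order asked, and still so for the second after the job is handed in, while the arm keeps its last pose, push and grip.
It also fails if it takes over 61 s, if anything falls off the work surface, if the arm or the gripper's body presses on something with over 40 N, if the wrist force passes 120 N, or if a joint passes its speed limit or range.

ROBOT

A 7-joint arm with a two-finger parallel gripper is mounted at the origin on the work surface. World frame = base frame: x ahead of the robot, y to its left, z up, the work surface at z = 0. Lengths are in m, angles in degrees, forces in N, time in s.
With the tool pointing down it reaches from about 0.425 to 0.875 m from the base axis. Payload 4.7 kg.
Tool frame: the origin (TCP) lies midway between the tips of the shut fingers; the grasp point (between the pads) lies 19 mm behind it; z points along the fingers, x is the direction in which the jaws open and shut, and the axes are right-handed (so a half turn about z gives the same grasp; the last joint's range is limited). The gripper opens to 87 mm and grips with 3 to 60 N. Pads are 19 mm wide; open, the fingers measure 117 mm over their backs; the gripper's body (75 mm by 190 mm) begins 51 mm behind the grasp point.
Start: joints at [-64.853, 18.392, -4.016, 83.108, 1.295, 78.541, -3.26], TCP at [0.268, 0.592, 0.223] pointing down, gripper open.
Joint ranges: [-163.93, 163.93], [-17.29, 119.83], [-79.2, 71.16], [3.27, 140.29], [-89.18, 269.18], [5.43, 117.66], [-154.24, 154.24]. Speed limits (degrees/s): [147.25, 147.25, 180, 180, 180, 180, 180].

INTERFACE

Orientations are given as [roll, pitch, yaw] about the fixed x, y, z axes, in that order (R = Rz(yaw) Ry(pitch) Rx(roll)).
In Python, from cell import telemetry, optics, env gives the robot as it stands.
- The arm moves only by the tool arm_command, never from a script. Its arguments are lists of equal length, an entry for each row: "translation": the shift along the tool's x, y, z in cm, a list of three; "twist": the turn about the tool's z in degrees. In form: {"translation": [[x, y, z], ...], "twist": [twist, ...]}. A call has 1 to 10 rows; each row shifts and turns the pose as measured when the row begins, along the tool's axes as they then stand; what a row does not reach is not made up. A row lasts 1/8 s, in which the tool goes at most 62.5 mm and 10.7 degrees, less where a joint would pass 70% of its speed; a pose out of reach is approached as far as the arm can. A call is refused whole if a number of a shift passes 6.25 or a number of a turn 10.7, either way. A call with a gripper value outside its range is refused whole. "grip" is the opening in per cent of the stroke, from 0 (shut) to 100 (fully open), set as the call begins (left out, the last holds). The fingers move at their own pace and stop on an object; "force" is the grip in N (left out, the last holds). Time passes only in rows, so rows that do not move let the fingers close. It gives the time, the measured TCP pose, the force and the opening at its end, in the units of the state.
- telemetry.get_obs(): the state, without advancing time (a new reading comes with each control period).
- optics.read_camera(name): name is "scene" or "top"; returns a dict with "img" (400x640x3 uint8, blue, green, red), "fx", "fy", "cx", "cy" (pixels), "dist" ([k1, k2, p1, p2, k3] as OpenCV has them; the pictures are not rectified), "extrinsics" (4x4, takes a point from camera to world coordinates). Camera axes: x right, y up, looking along -z (the intrinsics and any distortion apply to the point x, -y, -z); pixel columns grow to the right and rows downward; lengths in m; the calibration is good to about 2 mm. A picture is of the moment at which its call begins. There is no depth.
- env.sign_off(): hands the job in, once; it reports no verdict.
The state is a dict: "time_s": time; "qpos": joint angles; "joint_velocities": joint speeds; "effort": joint torques, N m; "tool_pos": TCP position; "tool_rot": TCP orientation; "force": force on the tool from outside, world axes, zero at the start; "wrist_torque": the same for the moment, N m; "grip_width": finger opening in m.
Only numpy, scipy, OpenCV 4.12 (cv2) and the standard library are available. Lean on these libraries where they do the work, as an engineer would, in place of code of your own. Each camera call takes 0.05 s, during which the arm holds its last target. There are 200 camera calls.

## Working session

There is one attempt and no reset: what is moved stays moved. The work goes in short steps, Python scripts to look and compute and a tool call to move; the robot and the scene stay as the last step left them, time stands still between calls to the robot, and variables do not carry over. Pictures are saved under pics/ and viewed, about 8 in all and at most 12, crops included, and the job is handed in when it is done.

Besides the shell and the picture viewer there is one more tool, called after "Call:" as name(argument=value, ...) on one line, values as JSON. arm_command: Moves the arm, as the interface text tells. Its arguments: {"type":"object","properties":{"translation":{"type":"array","items":{"type":"array","items":{"type":"number"}}},"twist":{"type":"array","items":{"type":"number"}},"grip":{"type":"number"},"force":{"type":"number"}},"required":["translation","twist"]}

```bash
mkdir -p pics; cat > h.py <<'E'
import numpy as np, cv2
from cell import telemetry, optics, env
def snap(name,fn=None):
    c=optics.read_camera(name)
    np.save(f'/tmp/{name}.npy',c,allow_pickle=True)
    if fn: cv2.imwrite('pics/'+fn,c['img'])
    return c
def load(name): return np.load(f'/tmp/{name}.npy',allow_pickle=True).item()
def KD(c): return np.array([[c['fx'],0,c['cx']],[0,c['fy'],c['cy']],[0,0,1.]]),np.array(c['dist'],float).ravel()
def ray(c,px,z):
    K,D=KD(c); p=cv2.undistortPoints(np.array(px,float).reshape(-1,1,2),K,D).reshape(-1,2)
    E=np.array(c['extrinsics']); d=np.c_[p[:,0],-p[:,1],-np.ones(len(p))]@E[:3,:3].T
    o=E[:3,3]; return o+d*((z-o[2])/d[:,2])[:,None]
def proj(c,P):
    K,D=KD(c); E=np.linalg.inv(np.array(c['extrinsics'])); P=np.atleast_2d(P)
    q=P@E[:3,:3].T+E[:3,3]; q=q*[1,-1,-1]
    return cv2.projectPoints(q,np.zeros(3),np.zeros(3),K,D)[0].reshape(-1,2)
E
python3 - <<'E'
from h import *
for n in('top','scene'):
    c=snap(n,n+'0.png'); print(n,c['fx'],c['dist'],np.round(c['extrinsics'],3).tolist())
print(telemetry.get_obs())
E
```

```text
top 503.5342893423369 [-0.13534881  0.          0.          0.          0.        ] [[-0.029, 0.995, -0.097, 0.448], [-1.0, -0.028, 0.009, -0.028], [0.006, 0.097, 0.995, 1.293], [0.0, 0.0, 0.0, 1.0]]
scene 488.67123122146916 [0.00057131 0.         0.         0.         0.        ] [[-0.181, -0.682, 0.709, 1.404], [0.983, -0.137, 0.119, 0.117], [0.016, 0.719, 0.695, 0.868], [0.0, 0.0, 0.0, 1.0]]
{'time_s': 0.1, 'qpos': array([-64.85316339,  18.43402022,  -4.01464286,  83.16670163,
         1.29518716,  78.54138091,  -3.26014533]), 'joint_velocities': array([ 0.12855458, -0.15637629,  0.07296803, -0.29202296,  0.07171485,
        0.00152308, -0.00462438]), 'effort': array([-5.48770895e-04, -4.92571664e+01, -4.06134753e-01, -3.13399994e+01,
       -6.42684801e-02,  3.95668682e-02,  5.88735247e-05]), 'tool_pos': array([0.26774094, 0.5917604 , 0.22159035]), 'tool_rot': array([1.79994097e+02, 9.68655150e-02, 6.56617748e+01]), 'force': array([0.11627684, 0.68657531, 0.48803873]), 'wrist_torque': array([ 0.02850936, -0.01991049,  0.05118699]), 'grip_width': 0.08696880148127056}
```

View pics/top0.png

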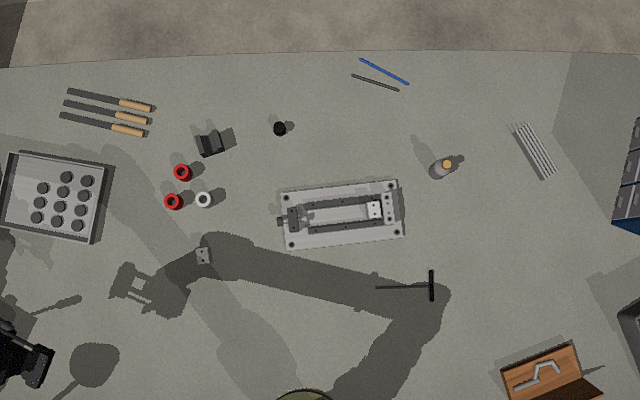

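View pics/scene0.png

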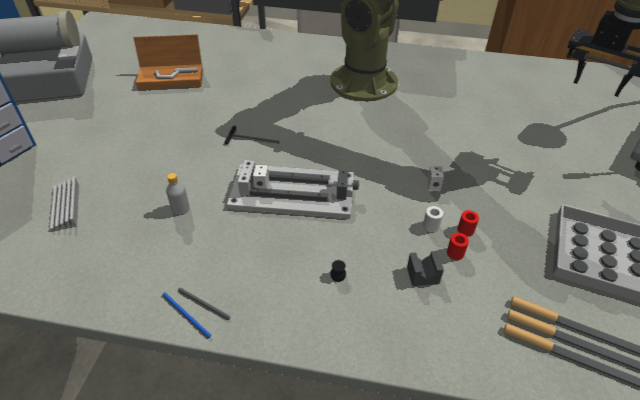

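Top view: the silver ring at (204,199) is the bush candidate. The red rings at (182,172) and (173,201) are the look-alikes to leave alone. Block b is at (203,255) in shadow. The fixture is around (340,213), with its stop on the right (390,208), block a at (374,209) and the screw on the left (290,218). I'll enlarge these.

```bash
python3 - <<'E'
from h import *
t=load('top')['img'];
a=t[178:253,274:410]; b=t[160:272,165:235]
a=cv2.resize(a,None,fx=5.8,fy=5.8,interpolation=cv2.INTER_CUBIC)
cv2.imwrite('pics/fix.png',a)
b=cv2.resize(t[185:215,160:220],None,fx=7,fy=7,interpolation=cv2.INTER_CUBIC)
d=cv2.resize(t[240:270,173:233],None,fx=7,fy=7,interpolation=cv2.INTER_CUBIC)
d=cv2.convertScaleAbs(d,alpha=1.8)
s=load('scene')['img'][155:235,420:485]; s=cv2.resize(s,None,fx=5.25,fy=5.25,interpolation=cv2.INTER_CUBIC)
L=np.vstack([b,d]); cv2.imwrite('pics/parts.png',np.hstack([L,cv2.convertScaleAbs(s,alpha=1.3)]))
E
```

```text
(no output)
```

View pics/fix.png

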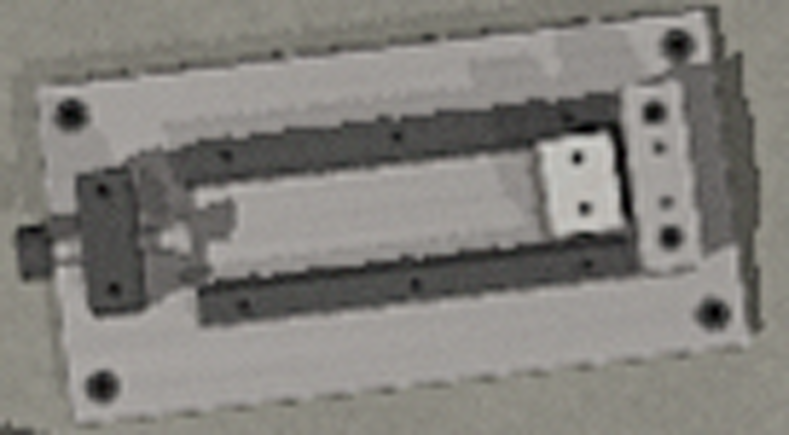

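View pics/parts.png

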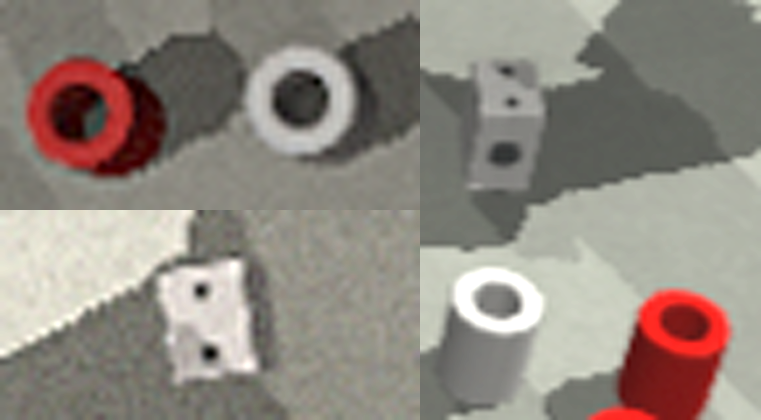

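Crops: the silver-white ring, centred at (301,101) in the crop, is the bush. It is upright with no red. The two red ones are the look-alikes. Block b's four top corners and two holes are clear, and so are the fixture plate, stop, rails and block a. Next I fit poses from the top camera and check them in the scene camera.

```bash
cat > m.py <<'E'
from h import *
from scipy.optimize import least_squares
c=load('top')
def I(p,o,s): return np.array(o)+(np.array(p,float)+.5)/s-.5
F=lambda p:I(p,(274,178),5.8)
def fit(c,obj,px,p0):
    obj=np.array(obj,float)
    def W(p): 
        C,S=np.cos(p[2]),np.sin(p[2]); return obj@np.array([[C,S,0],[-S,C,0],[0,0,1]])+[p[0],p[1],0]
    r=least_squares(lambda p:(proj(c,W(p))-px).ravel(),p0); return r.x,np.sqrt((r.fun**2).mean()),W
E
python3 - <<'E'
from m import *
# fixture: stop toward image right; image right = -y world?
print('corners',ray(c,F([(40,88),(712,10),(750,345),(75,422)]),.018).round(4).tolist())
print('stop top',ray(c,F([(625,85),(682,82),(700,265),(640,272)]),.063).round(4).tolist())
print('a top',ray(c,F([(540,142),(610,130),(628,230),(553,240)]),.068).round(4).tolist())
B=lambda p:I(p,(173,240),7)
bt=ray(c,B([(160,68),(240,50),(257,158),(177,170)]),.05); bh=ray(c,B([(201,80),(210,143)]),.05)
print('b top',bt.round(4).tolist(),bt.mean(0).round(4),bh.round(4).tolist(),bh.mean(0).round(4))
print('bush',ray(c,I([(301,101)],(160,185),7),.05).round(4))
print('bush',ray(c,I([(301,43),(301,155),(246,101),(355,101)],(160,185),7),.05).round(4).tolist())
print('rail', ray(c,F([(198,290),(636,238),(198,325),(636,270)]),.033).round(4).tolist(),ray(c,F([(230,182),(536,152)]),.018).round(4).tolist())
# reds
print('red',ray(c,[(173,201),(182,172)],.05).round(3).tolist())
# plate bolts/ corner fit: x across +-75, y +-150
x,e,W=fit(c,[(-75,150,18),(-75,-150,18),(75,-150,18),(75,150,18)],0,[0,0,0]) if 0 else (0,0,0)
E
```

```text
corners [[0.6138, 0.0401, 0.018], [0.6404, -0.2582, 0.018], [0.4916, -0.2683, 0.018], [0.4669, 0.0283, 0.018]]
stop top [[0.6023, -0.2112, 0.063], [0.6029, -0.2357, 0.063], [0.5246, -0.2399, 0.063], [0.5224, -0.2142, 0.063]]
a top [[0.5784, -0.1733, 0.068], [0.5826, -0.2033, 0.068], [0.54, -0.2091, 0.068], [0.5367, -0.1771, 0.068]]
b top [[0.4749, 0.2528, 0.05], [0.4806, 0.224, 0.05], [0.4423, 0.2185, 0.05], [0.4388, 0.2471, 0.05]] [0.4591 0.2356 0.05  ] [[0.4703, 0.2381, 0.05], [0.448, 0.2352, 0.05]] [0.4591 0.2367 0.05  ]
bush [[0.5997 0.2336 0.05  ]]
bush [[0.6206, 0.2335, 0.05], [0.5804, 0.2338, 0.05], [0.6003, 0.2535, 0.05], [0.5992, 0.2141, 0.05]]
rail [[0.522, -0.0269, 0.033], [0.539, -0.2176, 0.033], [0.5069, -0.0265, 0.033], [0.5251, -0.217, 0.033]] [[0.5699, -0.0423, 0.018], [0.5793, -0.1773, 0.018]]
red [[0.597, 0.309, 0.05], [0.67, 0.286, 0.05]]
```

```bash
cat >> h.py <<'E'
def goto(x,y,z=None,yaw=None):
    o=telemetry.get_obs(); p=o['tool_pos']; a=o['tool_rot'][2]; r=np.radians(a)
    if yaw is not None: print('twist',round((a-yaw+180)%360-180,2))
    d=np.array([x-p[0],y-p[1]]); tx=[np.cos(r),np.sin(r)]; ty=[np.sin(r),-np.cos(r)]
    print('t',round(o['time_s'],2),'pos',p.round(4),'rot',o['tool_rot'].round(2),'F',o['force'].round(1),'w',round(o['grip_width'],4),'cm x,y,z:',(100*d@tx).round(2),(100*d@ty).round(2),None if z is None else round(100*(p[2]-z),2))
E
python3 - <<'E'
from h import *
c=load('scene')
G=lambda p:np.array((420,155))+(np.array(p,float)-[420,0]+.5)/5.25-.5
print(ray(c,G([(498,300)]),.05), ray(c,G([(480,60),(538,60),(545,112),(472,105)]),.05).mean(0))
goto(.6,.2336,.2,5)
E
```

```text
[[0.59800571 0.23796053 0.05      ]] [0.4533482  0.23986532 0.05      ]
twist 60.66
t 0.1 pos [0.2677 0.5918 0.2216] rot [1.7999e+02 1.0000e-01 6.5660e+01] F [0.1 0.7 0.5] w 0.087 cm x,y,z: -18.94 45.03 2.16
```

Call:
arm_command(translation=[[0, 0, 0], [0, 0, 0], [0, 0, 0], [0, 0, 0], [0, 0, 0], [0, 0, 0]], twist=[10.1, 10.1, 10.1, 10.1, 10.1, 10.1], grip=85)

```text
time_s: 0.85
tool_pos: [0.2669, 0.5897, 0.2173]
tool_rot: [179.5, 0.2, 3.1]
force: [0.5, -0.8, 0.1]
grip_width: 0.074
```

```bash
python3 -c "
from h import *
goto(.6,.2336,.17,5)"
```

```text
twist -1.91
t 0.85 pos [0.2669 0.5897 0.2173] rot [179.53   0.24   3.09] F [ 0.5 -0.8  0.1] w 0.074 cm x,y,z: 31.34 37.36 4.73
```

Call:
arm_command(translation=[[3.5, 4.15, 0], [3.5, 4.15, 0], [3.5, 4.15, 0], [3.5, 4.15, 0], [3.5, 4.15, 0], [3.5, 4.15, 0], [3.5, 4.15, 0], [3.5, 4.15, 0], [3.0, 3.6, 0], [0, 0, 0]], twist=[0, 0, 0, 0, 0, 0, 0, 0, 0, -1.9])

```text
time_s: 2.1
tool_pos: [0.6031, 0.2272, 0.2126]
tool_rot: [179.2, 0.6, 5.2]
force: [-0.5, 0.1, 0.2]
grip_width: 0.0743
```

```bash
python3 -c "
from h import *
goto(.599,.2355,.1,5)"
```

```text
twist 0.19
t 2.1 pos [0.6031 0.2272 0.2126] rot [179.18   0.63   5.19] F [-0.5  0.1  0.2] w 0.0743 cm x,y,z: -0.33 -0.87 11.26
```

Call:
arm_command(translation=[[-0.3, -0.85, 3], [0, 0, 4.5], [0, 0, 4.8], [0, 0, 0.8], [0, 0, 0]], twist=[0, 0, 0, 0, 0])

```text
time_s: 2.72
tool_pos: [0.596, 0.2384, 0.0789]
tool_rot: [179.4, 0.7, 5.5]
force: [-0.5, 0.6, 0.9]
grip_width: 0.0741
```

```bash
python3 - <<'E'
from h import *
goto(.599,.2355,.03,5)
s=snap('scene')['img']; t=snap('top')['img']
a=cv2.resize(s[170:250,390:480],None,fx=5.5,fy=5.5,interpolation=cv2.INTER_CUBIC)
b=cv2.resize(t[160:240,170:225],None,fx=5.5,fy=5.5,interpolation=cv2.INTER_CUBIC)
cv2.imwrite('pics/g1.png',np.hstack([a,b]))
o=telemetry.get_obs(); print(proj(load('scene'),o['tool_pos'])-[390,170])
E
```

```text
twist 0.52
t 2.73 pos [0.596  0.2384 0.0789] rot [179.4    0.67   5.52] F [-0.5  0.6  0.9] w 0.0741 cm x,y,z: 0.27 0.32 4.89
[[46.96091447 32.30185242]]
```

View pics/g1.png

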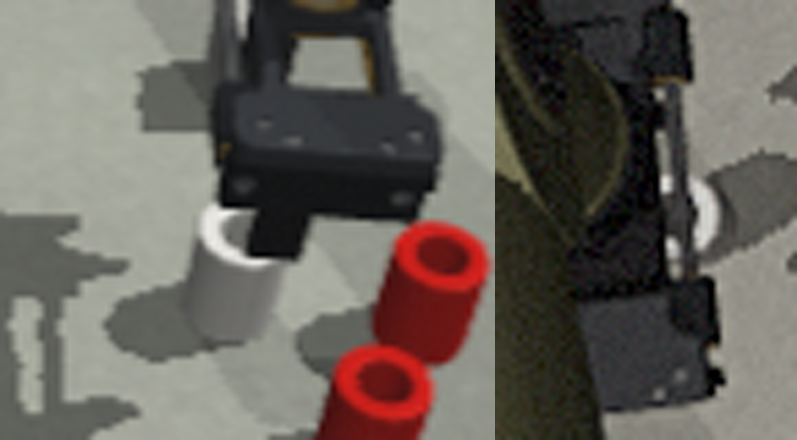

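```bash
python3 - <<'E'
from h import *
c=load('scene')
S=lambda p:np.array((390,170))+(np.array(p,float)+.5)/5.5-.5
# finger tip outer-bottom edge corners
print(ray(c,S([(250,250),(300,258),(275,255)]),.0785).round(4))
r=np.radians(5.5)
o=telemetry.get_obs()['tool_pos']
for d in (.037,.0445,.052):
  for e in(-.0095,.0095):
    P=o+[d*np.cos(r)+e*np.sin(r),d*np.sin(r)-e*np.cos(r),0]; print(d,e,P.round(4),((proj(c,P)-[390,170]+.5)*5.5).round(0))
E
```

```text
[[0.636  0.2353 0.0785]
 [0.6365 0.2551 0.0785]
 [0.6368 0.2452 0.0785]]
0.037 -0.0095 [0.6325 0.2515 0.0799] [[292. 248.]]
0.037 0.0095 [0.6344 0.2326 0.0799] [[244. 244.]]
0.0445 -0.0095 [0.64   0.2522 0.0799] [[294. 262.]]
0.0445 0.0095 [0.6418 0.2333 0.0799] [[246. 258.]]
0.052 -0.0095 [0.6475 0.2529 0.0799] [[295. 275.]]
0.052 0.0095 [0.6493 0.234  0.0799] [[247. 272.]]
```

Call:
arm_command(translation=[[0.25, 0.4, 0], [0, 0, 3], [0, 0, 2.2], [0, 0, 0.4], [0, 0, 0]], twist=[0.4, 0, 0, 0, 0])

```text
time_s: 3.45
tool_pos: [0.6062, 0.2353, 0.0318]
tool_rot: [179.7, -0.3, 5.0]
force: [0.7, -0.5, 0.8]
grip_width: 0.0739
```

```bash
python3 -c "
from h import *
goto(.599,.2345,.0235,5)"
```

```text
twist -0.01
t 3.45 pos [0.6062 0.2353 0.0318] rot [179.72  -0.25   4.99] F [ 0.7 -0.5  0.8] w 0.0739 cm x,y,z: -0.72 0.02 0.83
```

Call:
arm_command(translation=[[-0.7, 0, 0.8], [0, 0, 0], [0, 0, 0]], twist=[0, 0, 0])

```text
time_s: 3.82
tool_pos: [0.6002, 0.2352, 0.0259]
tool_rot: [179.8, -0.5, 5.0]
force: [0.2, 0.3, 0.8]
grip_width: 0.0741
```

```bash
python3 -c "
from h import *
goto(.599,.2345,.0235,5)"
```

```text
twist -0.01
t 3.83 pos [0.6002 0.2352 0.0259] rot [179.82  -0.45   4.99] F [0.2 0.3 0.8] w 0.0741 cm x,y,z: -0.13 0.06 0.24
```

Call:
arm_command(translation=[[0, 0, 0.2], [0, 0, 0], [0, 0, 0], [0, 0, 0], [0, 0, 0], [0, 0, 0]], twist=[0, 0, 0, 0, 0, 0], grip=25, force=25)

```text
time_s: 4.58
tool_pos: [0.6005, 0.2354, 0.0242]
tool_rot: [179.8, -0.5, 5.0]
force: [-0.1, 0.2, 0.6]
grip_width: 0.0386
```

```bash
python3 -c "
from h import *
goto(.5565,-.1489,.12,5)"
```

```text
twist -0.01
t 4.58 pos [0.6005 0.2354 0.0242] rot [179.83  -0.48   4.99] F [-0.1  0.2  0.6] w 0.0386 cm x,y,z: -7.73 37.9 -9.58
```

Call:
arm_command(translation=[[0, 0, -2], [0, 0, -5], [0, 0, -3.5], [-1, 5, 0], [-1, 5, 0], [-1, 5, 0], [-1, 5, 0], [-1, 5, 0], [-1, 5, 0], [-1, 5, 0]], twist=[0, 0, 0, 0, 0, 0, 0, 0, 0, 0])

```text
time_s: 5.82
tool_pos: [0.5634, -0.1233, 0.1447]
tool_rot: [-179.9, -1.3, 5.6]
force: [0.3, -0.9, -1.6]
grip_width: 0.0389
```

```bash
python3 -c "
from h import *
goto(.5565,-.1489,.1,5)"
```

```text
twist 0.57
t 5.83 pos [ 0.5634 -0.1233  0.1447] rot [-179.91   -1.28    5.57] F [ 0.3 -0.9 -1.6] w 0.0389 cm x,y,z: -0.94 2.48 4.47
```

Call:
arm_command(translation=[[-0.8, 2.2, 2], [0, 0, 2], [0, 0, 0], [0, 0, 0]], twist=[0.5, 0, 0, 0])

```text
time_s: 6.32
tool_pos: [0.5586, -0.1543, 0.11]
tool_rot: [179.9, -1.7, 4.4]
force: [0.6, 0.4, -0.4]
grip_width: 0.0391
```

```bash
python3 - <<'E'
from h import *
goto(.5565,-.1489,.07,5)
s=snap('scene')['img']; t=snap('top')['img']
a=cv2.resize(s[135:225,215:365],None,fx=5.2,fy=5.2,interpolation=cv2.INTER_CUBIC)
cv2.imwrite('pics/g2.png',a)
E
```

```text
twist -0.56
t 6.33 pos [ 0.5586 -0.1543  0.11  ] rot [179.95  -1.69   4.44] F [ 0.6  0.4 -0.4] w 0.0391 cm x,y,z: -0.17 -0.56 4.0
```

View pics/g2.png

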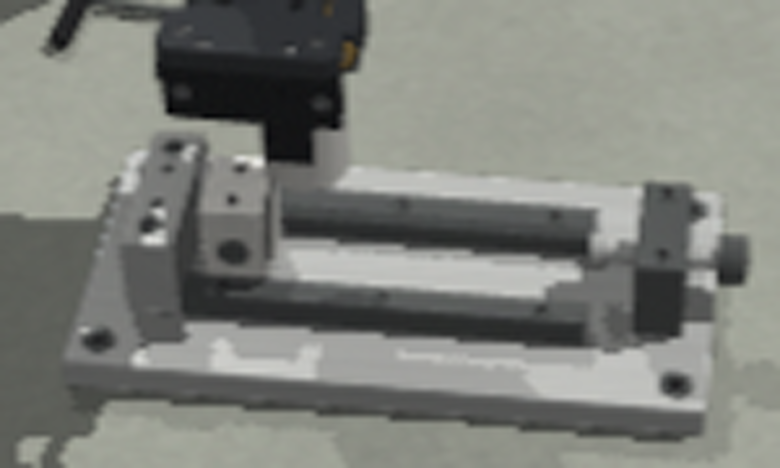

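```bash
python3 - <<'E'
from h import *
c=load('scene')
S=lambda p:np.array((215,135))+(np.array(p,float)+.5)/5.2-.5
print('finger',ray(c,S([(265,160),(312,163)]),.11).round(4))
print('a top R',ray(c,S([(267,160),(272,208)]),.068).round(4),'L',ray(c,S([(202,205)]),.068).round(4))
print('stop face top R',ray(c,S([(205,145),(183,240)]),.063).round(4))
print('far rail top inner',ray(c,S([(285,220),(595,240)]),.033).round(4))
E
```

```text
finger [[ 0.584  -0.1632  0.11  ]
 [ 0.5818 -0.1421  0.11  ]]
a top R [[ 0.5384 -0.1778  0.068 ]
 [ 0.5705 -0.1666  0.068 ]] L [[ 0.5749 -0.199   0.068 ]]
stop face top R [[ 0.5284 -0.2116  0.063 ]
 [ 0.5945 -0.2027  0.063 ]]
far rail top inner [[ 0.5411 -0.1706  0.033 ]
 [ 0.5254 -0.0213  0.033 ]]
```

Call:
arm_command(translation=[[-0.3, -0.72, 1.5], [-0.1, 0, 2], [0, 0, 0], [0, 0, 0]], twist=[-0.5, 0, 0, 0])

```text
time_s: 6.92
tool_pos: [0.5556, -0.1434, 0.0737]
tool_rot: [-180.0, -1.8, 5.3]
force: [1.2, 0.0, -1.5]
grip_width: 0.0386
```

```bash
python3 -c "
from h import *
goto(.5555,-.147,.042,5)"
```

```text
twist 0.27
t 6.92 pos [ 0.5556 -0.1434  0.0737] rot [-179.99   -1.76    5.27] F [ 1.2  0.  -1.5] w 0.0386 cm x,y,z: -0.04 0.35 3.17
```

Call:
arm_command(translation=[[-0.05, 0.25, 0.5], [-0.05, 0, 1.0], [0, 0, 0.5], [0, 0, 0]], twist=[0, 0, 0, 0])

```text
time_s: 7.42
tool_pos: [0.5561, -0.1462, 0.0532]
tool_rot: [180.0, -1.8, 5.3]
force: [-0.5, 0.1, -1.0]
grip_width: 0.0388
```

```bash
python3 -c "
from h import *
goto(.5555,-.147,.042,5)"
```

```text
twist 0.28
t 7.42 pos [ 0.5561 -0.1462  0.0532] rot [180.    -1.84   5.28] F [-0.5  0.1 -1. ] w 0.0388 cm x,y,z: -0.07 0.08 1.12
```

Call:
arm_command(translation=[[-0.05, 0, 0.5], [0, 0, 0.4], [0, 0, 0]], twist=[0, 0, 0])

```text
time_s: 7.8
tool_pos: [0.556, -0.1463, 0.0437]
tool_rot: [180.0, -1.9, 5.3]
force: [-0.4, -0.2, -1.1]
grip_width: 0.039
```

```bash
python3 -c "
from h import *
goto(.5555,-.147,.042,5)"
```

```text
twist 0.27
t 7.8 pos [ 0.556  -0.1463  0.0437] rot [179.99  -1.86   5.27] F [-0.4 -0.2 -1.1] w 0.039 cm x,y,z: -0.06 0.07 0.17
```

Call:
arm_command(translation=[[0, 0, 0.15], [0, 0, 0.15], [0, 0, 0]], twist=[0, 0, 0])

```text
time_s: 8.18
tool_pos: [0.5569, -0.1466, 0.0427]
tool_rot: [-180.0, -1.9, 5.3]
force: [-0.8, -0.3, -2.3]
grip_width: 0.0388
```

Call:
arm_command(translation=[[0, 0, 0], [0, 0, 0], [0, 0, 0], [0, 0, 0], [0, 0, -3], [0, 0, -5], [0, 0, -5], [0, 0, -1]], twist=[0, 0, 0, 0, 0, 0, 0, 0], grip=75)

```text
time_s: 9.18
tool_pos: [0.5518, -0.1468, 0.1853]
tool_rot: [180.0, -1.9, 5.3]
force: [-0.2, -0.3, -0.5]
grip_width: 0.0651
```

```bash
python3 -c "
from h import *
goto(.459,.236,.1,8.3)"
```

```text
twist -3.04
t 9.18 pos [ 0.5518 -0.1468  0.1853] rot [179.99  -1.86   5.26] F [-0.2 -0.3 -0.5] w 0.0651 cm x,y,z: -5.73 -38.97 8.53
```

Call:
arm_command(translation=[[-0.7, -5, 0], [-0.7, -5, 0], [-0.7, -5, 0], [-0.7, -5, 0], [-0.7, -5, 0], [-0.7, -5, 0], [-0.7, -4, 0], [0, 0, 0], [0, 0, 0]], twist=[0, 0, 0, 0, 0, 0, 0, -3, 0])

```text
time_s: 10.3
tool_pos: [0.4659, 0.1967, 0.1761]
tool_rot: [179.7, -1.4, 8.3]
force: [0.5, -0.2, 0.1]
grip_width: 0.0649
```

```bash
python3 - <<'E'
from h import *
goto(.459,.236,.08,8.3)
s=snap('scene')['img']; t=snap('top')['img']
a=cv2.resize(t[178:253,340:410],None,fx=5.5,fy=5.5,interpolation=cv2.INTER_CUBIC)
b=cv2.resize(s[150:225,225:300],None,fx=5.5,fy=5.5,interpolation=cv2.INTER_CUBIC)
cv2.imwrite('pics/g3.png',np.hstack([a,b]))
E
```

```text
twist -0.02
t 10.3 pos [0.4659 0.1967 0.1761] rot [179.71  -1.41   8.28] F [ 0.5 -0.2  0.1] w 0.0649 cm x,y,z: -0.12 -3.99 9.61
```

View pics/g3.png

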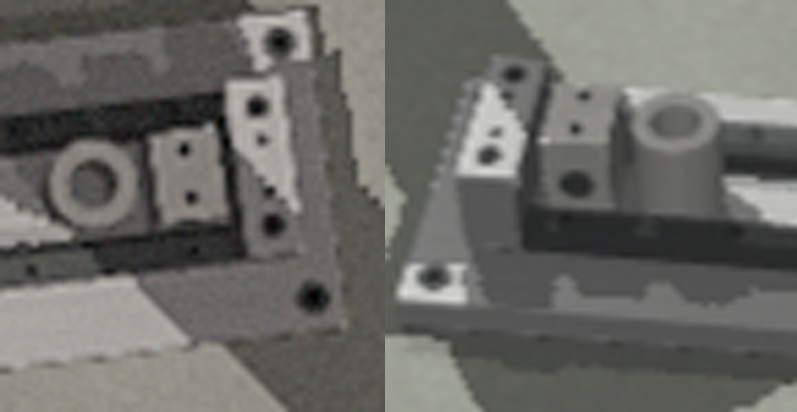

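The bush stands upright in the channel, at about (93,184) in the left crop, with a small gap to block a. Next is block b.

Call:
arm_command(translation=[[0, -2, 2], [-0.1, -1.7, 3], [-0.1, -0.1, 3], [0, 0, 0.5], [0, 0, 0], [0, 0, 0]], twist=[0, 0, 0, 0, 0, 0], grip=85)

```text
time_s: 11.15
tool_pos: [0.4643, 0.2311, 0.091]
tool_rot: [179.8, -1.6, 7.5]
force: [-0.4, -0.3, 0.2]
grip_width: 0.0738
```

```bash
python3 -c "
from h import *
goto(.4575,.2362,.024,8.3)"
```

```text
twist -0.81
t 11.15 pos [0.4643 0.2311 0.091 ] rot [179.82  -1.64   7.49] F [-0.4 -0.3  0.2] w 0.0738 cm x,y,z: -0.61 -0.59 6.7
```

Call:
arm_command(translation=[[-0.7, -0.6, 1], [0, 0, 0], [-0.1, 0, 2.5], [0, 0, 0], [0, 0, 0]], twist=[-0.8, 0, 0, 0, 0])

```text
time_s: 11.78
tool_pos: [0.4582, 0.2378, 0.0581]
tool_rot: [180.0, -2.0, 8.3]
force: [0.2, 0.1, -0.6]
grip_width: 0.0742
```

```bash
python3 -c "
from h import *
goto(.4575,.2362,.024,8.3)"
```

```text
twist 0.05
t 11.78 pos [0.4582 0.2378 0.0581] rot [179.95  -1.96   8.35] F [ 0.2  0.1 -0.6] w 0.0742 cm x,y,z: -0.09 0.15 3.41
```

Call:
arm_command(translation=[[0, 0.15, 1.5], [0, 0, 1.5], [0, 0, 0.4], [0, 0, 0]], twist=[0, 0, 0, 0])

```text
time_s: 12.28
tool_pos: [0.4603, 0.2366, 0.0228]
tool_rot: [180.0, -2.0, 8.3]
force: [0.2, -0.1, 0.2]
grip_width: 0.0737
```

```bash
python3 -c "
from h import *
goto(.4575,.2362,.024,8.3)"
```

```text
twist 0.03
t 12.28 pos [0.4603 0.2366 0.0228] rot [179.98  -2.03   8.33] F [ 0.2 -0.1  0.2] w 0.0737 cm x,y,z: -0.29 0.0 -0.12
```

Call:
arm_command(translation=[[0, 0, 0], [0, 0, 0], [0, 0, 0], [0, 0, 0], [0, 0, 0]], twist=[0, 0, 0, 0, 0], grip=25, force=40)

```text
time_s: 12.9
tool_pos: [0.4607, 0.237, 0.0236]
tool_rot: [-180.0, -2.1, 8.3]
force: [-0.8, 0.5, -0.2]
grip_width: 0.0397
```

Call:
arm_command(translation=[[0, 0, 0.2], [0, 0, 0.2], [0, 0, 0.2], [0, 0, 0.2]], twist=[0, 0, 0, 0])

```text
time_s: 13.4
tool_pos: [0.4617, 0.2376, 0.0234]
tool_rot: [-179.9, -2.0, 8.3]
force: [-5.3, -1.7, 14.8]
grip_width: 0.0402
```

Call:
arm_command(translation=[[0, 0, 0.35], [0, 0, 0.35], [0, 0, 0.35], [0, 0, 0.35], [0, 0, 0.35], [0, 0, 0.35]], twist=[0, 0, 0, 0, 0, 0])

```text
time_s: 14.15
tool_pos: [0.4649, 0.2397, 0.0233]
tool_rot: [-179.6, -1.9, 8.2]
force: [-8.5, -3.8, 26.2]
grip_width: 0.0401
```

```bash
python3 -c "
from h import *
goto(.5565,-.1489,.12,5);print(telemetry.get_obs()['wrist_torque'],telemetry.get_obs()['tool_rot'])"
```

```text
twist 3.21
t 14.15 pos [0.4649 0.2397 0.0233] rot [-179.59   -1.93    8.21] F [-8.5 -3.8 26.2] w 0.0401 cm x,y,z: 3.51 39.77 -9.67
[-1.17247676  2.31412531  0.0985548 ] [-179.59300516   -1.93077032    8.21350522]
```

Call:
arm_command(translation=[[0, 0, -2], [0, 0, -5], [0, 0, -4], [0, 0, 0], [5, 0, 0], [5, 0, 0], [0, 0, 0], [0, 0, 0]], twist=[0, 0, 0, 0, 0, 0, 0, 0])

```text
time_s: 15.15
tool_pos: [0.5566, 0.2507, 0.1301]
tool_rot: [-179.9, -1.2, 8.3]
force: [-0.1, 0.2, -1.9]
grip_width: 0.04
```

```bash
python3 -c "
from h import *
goto(.5565,-.1089,.12,5)"
```

```text
twist 3.3
t 15.15 pos [0.5566 0.2507 0.1301] rot [-179.88   -1.15    8.3 ] F [-0.1  0.2 -1.9] w 0.04 cm x,y,z: -5.2 35.58 1.01
```

Call:
arm_command(translation=[[5, 2, 0], [5, 2, 0], [0, 0, 0], [0, 0, 0]], twist=[0, 0, 0, 0])

```text
time_s: 15.65
tool_pos: [0.6561, 0.2264, 0.126]
tool_rot: [-179.9, -0.5, 8.6]
force: [-0.7, 0.5, -1.8]
grip_width: 0.0396
```

Call:
arm_command(translation=[[-1.5, 2, 0], [-1.5, 2, 0], [-1.5, 2, 0], [-1.5, 2, 0], [-1.5, 2, 0], [-1.5, 2, 0], [-1.5, 2, 0], [-1.5, 2, 0], [0, 0, 0], [0, 0, 0]], twist=[0, 0, 0, 0, 0, 0, 0, 0, 0, 0])

```text
time_s: 16.9
tool_pos: [0.543, 0.0571, 0.1244]
tool_rot: [-179.2, -0.3, 9.7]
force: [-0.9, 0.7, -2.8]
grip_width: 0.0396
```

```bash
python3 -c "
from h import *
goto(.5525,-.1049,.12,5)"
```

```text
twist 4.72
t 16.9 pos [0.543  0.0571 0.1244] rot [-179.24   -0.27    9.72] F [-0.9  0.7 -2.8] w 0.0396 cm x,y,z: -1.8 16.13 0.44
```

Call:
arm_command(translation=[[0, 2.2, 0], [0, 2.2, 0], [0, 2.2, 0], [0, 2.2, 0], [0, 2.2, 0], [0, 2.2, 0], [0, 2, 0], [0, 0, 0], [0, 0, 0]], twist=[4.5, 0, 0, 0, 0, 0, 0, 0, 0])

```text
time_s: 18.02
tool_pos: [0.56, -0.1038, 0.1219]
tool_rot: [-179.5, -0.2, 4.0]
force: [0.6, -0.9, -0.9]
grip_width: 0.0396
```

```bash
python3 -c "
from h import *
goto(.5525,-.1049,.042,5)"
```

```text
twist -1.04
t 18.02 pos [ 0.56   -0.1038  0.1219] rot [-179.48   -0.25    3.96] F [ 0.6 -0.9 -0.9] w 0.0396 cm x,y,z: -0.76 0.05 7.99
```

Call:
arm_command(translation=[[-0.4, 0, 2], [-0.4, 0, 2], [0, 0, 1], [0, 0, 0], [0, 0, 0]], twist=[-1, 0, 0, 0, 0])

```text
time_s: 18.65
tool_pos: [0.5541, -0.0994, 0.0718]
tool_rot: [-179.4, -0.4, 5.2]
force: [0.1, -0.2, -2.0]
grip_width: 0.0398
```

```bash
python3 -c "
from h import *
goto(.5527,-.1045,.042,5)"
```

```text
twist 0.22
t 18.65 pos [ 0.5541 -0.0994  0.0718] rot [-179.4    -0.42    5.22] F [ 0.1 -0.2 -2. ] w 0.0398 cm x,y,z: -0.19 0.5 2.98
```

Call:
arm_command(translation=[[-0.2, 0.2, 0.5], [0, 0, 0.8], [0, 0, 0.4], [0, 0, 0]], twist=[0.2, 0, 0, 0])

```text
time_s: 19.15
tool_pos: [0.5533, -0.1017, 0.0548]
tool_rot: [-179.4, -0.5, 5.0]
force: [0.9, -0.6, -1.8]
grip_width: 0.0393
```

```bash
python3 -c "
from h import *
goto(.5525,-.102,.042,5)"
```

```text
twist -0.01
t 19.15 pos [ 0.5533 -0.1017  0.0548] rot [-179.42   -0.54    4.99] F [ 0.9 -0.6 -1.8] w 0.0393 cm x,y,z: -0.09 0.03 1.28
```

Call:
arm_command(translation=[[-0.05, 0, 0.5], [0, 0, 0.4], [0, 0, 0.2], [0, 0, 0]], twist=[0, 0, 0, 0])

```text
time_s: 19.65
tool_pos: [0.5528, -0.1017, 0.0433]
tool_rot: [-179.4, -0.5, 5.0]
force: [0.6, 1.0, -2.6]
grip_width: 0.0395
```

```bash
python3 -c "
from h import *
goto(.5525,-.102,.042,5)"
```

```text
twist -0.01
t 19.65 pos [ 0.5528 -0.1017  0.0433] rot [-179.41   -0.52    4.99] F [ 0.6  1.  -2.6] w 0.0395 cm x,y,z: -0.03 0.03 0.13
```

Inside the channel with no contact yet. I'll seat it gently, then release so it settles flat.

Call:
arm_command(translation=[[0, 0, 0.15], [0, 0, 0.15], [0, 0, 0.1], [0, 0, 0.1]], twist=[0, 0, 0, 0])

```text
time_s: 20.15
tool_pos: [0.5529, -0.1017, 0.0417]
tool_rot: [-179.3, -0.5, 5.0]
force: [-2.8, 1.3, 4.9]
grip_width: 0.0397
```

Call:
arm_command(translation=[[0, 0, 0], [0, 0, 0], [0, 0, 0], [0, 0, 0]], twist=[0, 0, 0, 0], grip=58)

```text
time_s: 20.65
tool_pos: [0.5545, -0.1018, 0.0426]
tool_rot: [-179.4, -0.7, 5.0]
force: [-0.0, -0.1, -0.2]
grip_width: 0.0499
```

Call:
arm_command(translation=[[0, 0, 0], [0, 0, 0], [0, 0, 0], [0, 0, 0], [0, 0, 0]], twist=[0, 0, 0, 0, 0], grip=25, force=45)

```text
time_s: 21.28
tool_pos: [0.553, -0.102, 0.0422]
tool_rot: [-179.3, -0.5, 5.0]
force: [-1.6, -0.7, 0.9]
grip_width: 0.0399
```

```bash
python3 - <<'E'
from h import *
goto(.5525,-.102,.042,5)
s=snap('scene')['img']; t=snap('top')['img']
b=cv2.resize(s[125:225,225:345],None,fx=6,fy=6,interpolation=cv2.INTER_CUBIC)
cv2.imwrite('pics/g4.png',b)
E
```

```text
twist -0.01
t 21.27 pos [ 0.553  -0.102   0.0422] rot [-179.34   -0.51    4.99] F [-1.6 -0.7  0.9] w 0.0399 cm x,y,z: -0.05 -0.0 0.02
```

View pics/g4.png

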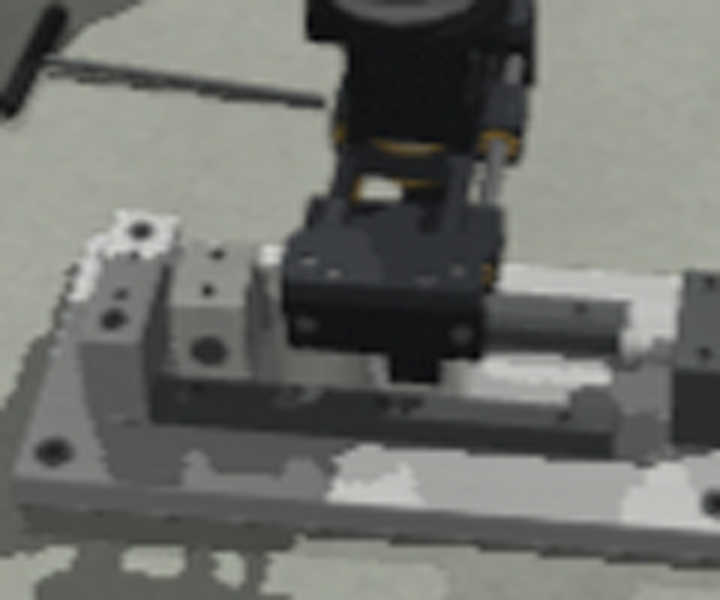

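Call:
arm_command(translation=[[0, 0.3, 0], [0, 0.3, 0], [0, 0.3, 0], [0, 0.3, 0], [0, 0.3, 0], [0, 0.2, 0]], twist=[0, 0, 0, 0, 0, 0])

```text
time_s: 22.12
tool_pos: [0.5546, -0.1187, 0.0422]
tool_rot: [-179.2, -0.5, 5.0]
force: [-2.2, 1.9, 2.5]
grip_width: 0.0396
```

```bash
python3 -c "
from h import *
goto(.555,-.128,.042,5)"
```

```text
twist 0.03
t 22.12 pos [ 0.5546 -0.1187  0.0422] rot [-179.23   -0.49    5.03] F [-2.2  1.9  2.5] w 0.0396 cm x,y,z: -0.04 0.93 0.02
```

Call:
arm_command(translation=[[0, 0.25, 0], [0, 0.25, 0], [0, 0.2, 0], [0, 0.2, 0], [0, 0.2, 0]], twist=[0, 0, 0, 0, 0])

```text
time_s: 22.75
tool_pos: [0.5554, -0.1282, 0.0423]
tool_rot: [-179.0, -0.4, 5.1]
force: [-2.6, 7.0, 5.9]
grip_width: 0.0395
```

Call:
arm_command(translation=[[0, 0.15, 0], [0, 0.15, 0], [0, 0.15, 0]], twist=[0, 0, 0])

```text
time_s: 23.12
tool_pos: [0.5554, -0.1281, 0.0423]
tool_rot: [-178.7, -0.3, 5.2]
force: [-3.0, 5.4, 6.0]
grip_width: 0.0398
```

Call:
arm_command(translation=[[0, 0.35, 0]], twist=[0])

```text
time_s: 23.25
tool_pos: [0.5554, -0.1282, 0.0423]
tool_rot: [-178.4, -0.3, 5.3]
force: [-5.2, 9.7, 8.4]
grip_width: 0.0397
```

```bash
python3 - <<'E'
from h import *
for i in range(6):
    s=snap('scene'); o=telemetry.get_obs(); print(o['time_s'],o['force'].round(1),o['tool_pos'].round(4),o['tool_rot'].round(2),o['wrist_torque'].round(2))
snap('top')
E
```

```text
23.3 [-5.   8.5  7.2] [ 0.5554 -0.1282  0.0423] [-178.4    -0.28    5.32] [1.65 0.99 0.02]
23.35 [-4.6  8.2  6.7] [ 0.5555 -0.1282  0.0423] [-178.41   -0.28    5.32] [1.59 1.04 0.01]
23.4 [-4.3  8.1  7.1] [ 0.5555 -0.1282  0.0423] [-178.42   -0.28    5.33] [ 1.55  1.06 -0.05]
23.45 [-4.2  7.9  7.1] [ 0.5554 -0.1282  0.0423] [-178.43   -0.28    5.33] [ 1.57  1.03 -0.04]
23.5 [-5.   8.2  7.4] [ 0.5554 -0.1282  0.0423] [-178.43   -0.28    5.33] [1.6  1.05 0.03]
23.55 [-4.4  8.1  5.9] [ 0.5554 -0.1282  0.0423] [-178.43   -0.28    5.33] [ 1.56  1.01 -0.04]
```

Call:
arm_command(translation=[[0, 0, 0], [0, 0, 0], [0, 0, 0], [0, 0, 0]], twist=[0, 0, 0, 0], grip=56)

```text
time_s: 24.1
tool_pos: [0.5568, -0.1307, 0.0421]
tool_rot: [-178.7, -0.5, 5.3]
force: [0.5, 0.5, 0.2]
grip_width: 0.049
```

```bash
python3 -c "
from h import *
goto(.5554,-.1282,.0415,5)"
```

```text
twist 0.28
t 24.1 pos [ 0.5568 -0.1307  0.0421] rot [-178.66   -0.46    5.28] F [0.5 0.5 0.2] w 0.049 cm x,y,z: -0.12 -0.26 0.06
```

Call:
arm_command(translation=[[-0.1, -0.25, 0.05], [0, 0, 0]], twist=[0.3, 0])

```text
time_s: 24.35
tool_pos: [0.5555, -0.1286, 0.0415]
tool_rot: [-178.7, -0.5, 4.9]
force: [0.9, 0.1, 0.6]
grip_width: 0.0487
```

Call:
arm_command(translation=[[0, 0, 0], [0, 0, 0], [0, 0, 0], [0, 0, 0]], twist=[0, 0, 0, 0], grip=25, force=35)

```text
time_s: 24.85
tool_pos: [0.5554, -0.1285, 0.0415]
tool_rot: [-178.7, -0.4, 4.9]
force: [-0.1, 0.2, -0.1]
grip_width: 0.0399
```

Call:
arm_command(translation=[[0, 0.65, 0.1]], twist=[0])

```text
time_s: 24.98
tool_pos: [0.5555, -0.1293, 0.0414]
tool_rot: [-178.2, -0.3, 5.1]
force: [-8.3, 16.7, 18.0]
grip_width: 0.0401
```

```bash
python3 - <<'E'
from h import *
for i in range(6):
    s=snap('scene'); o=telemetry.get_obs(); print(o['time_s'],o['force'].round(1),o['tool_pos'].round(4),o['tool_rot'].round(2),o['wrist_torque'].round(2))
snap('top')
E
```

```text
25.025 [-6.1 12.4 12.3] [ 0.5555 -0.1292  0.0414] [-178.14   -0.32    5.06] [2.48 1.41 0.03]
25.075 [-6.9 11.3 12.7] [ 0.5555 -0.1292  0.0414] [-178.18   -0.32    5.08] [2.27 1.43 0.03]
25.125 [-5.7 11.5 12.3] [ 0.5555 -0.1292  0.0414] [-178.2    -0.33    5.09] [2.26 1.47 0.01]
25.175 [-5.5 10.1 12.2] [ 0.5555 -0.1293  0.0414] [-178.21   -0.33    5.1 ] [ 2.27  1.44 -0.04]
25.225 [-6.5 11.3 12. ] [ 0.5555 -0.1292  0.0414] [-178.21   -0.33    5.1 ] [2.25 1.38 0.  ]
25.275 [-5.5 10.9 11.5] [ 0.5555 -0.1293  0.0414] [-178.21   -0.33    5.1 ] [ 2.25  1.4  -0.09]
```

Call:
arm_command(translation=[[0, 0, 0], [0, 0, 0], [0, 0, 0], [0, 0, 0]], twist=[0, 0, 0, 0], grip=56)

```text
time_s: 25.82
tool_pos: [0.5559, -0.1298, 0.0415]
tool_rot: [-178.3, -0.4, 5.1]
force: [0.4, -0.0, 0.1]
grip_width: 0.0483
```

```bash
python3 -c "
from h import *
goto(.5554,-.1285,.0415,5)"
```

```text
twist 0.11
t 25.82 pos [ 0.5559 -0.1298  0.0415] rot [-178.27   -0.39    5.11] F [ 0.4 -0.   0.1] w 0.0483 cm x,y,z: -0.04 -0.13 0.0
```

Call:
arm_command(translation=[[-0.05, -0.15, 0], [0, 0, 0]], twist=[0.1, 0])

```text
time_s: 26.08
tool_pos: [0.555, -0.1289, 0.0413]
tool_rot: [-178.3, -0.4, 5.0]
force: [-0.3, -0.1, -0.3]
grip_width: 0.0486
```

Call:
arm_command(translation=[[0, 0, 0], [0, 0, 0], [0, 0, 0], [0, 0, 0]], twist=[0, 0, 0, 0], grip=25, force=45)

```text
time_s: 26.58
tool_pos: [0.555, -0.1289, 0.0413]
tool_rot: [-178.3, -0.4, 5.0]
force: [0.1, 0.1, -0.4]
grip_width: 0.0399
```

Call:
arm_command(translation=[[-0.1, 0.9, 0]], twist=[0])

```text
time_s: 26.7
tool_pos: [0.5551, -0.1297, 0.0413]
tool_rot: [-177.6, -0.3, 5.1]
force: [-1.7, 23.9, 9.9]
grip_width: 0.0396
```

```bash
python3 - <<'E'
from h import *
for i in range(6):
    s=snap('scene'); o=telemetry.get_obs(); print(o['time_s'],o['force'].round(1),o['tool_pos'].round(4),o['tool_rot'].round(2),o['grip_width'])
t=snap('top')['img'];s=s['img']
a=cv2.resize(s[125:225,225:345],None,fx=5,fy=5,interpolation=cv2.INTER_CUBIC)
b=cv2.resize(t[175:255,350:410],None,fx=5,fy=5,interpolation=cv2.INTER_CUBIC)
b=np.vstack([b,np.zeros((100,300,3),np.uint8)])
cv2.imwrite('pics/g5.png',np.hstack([a,b])[:,:800])
E
```

```text
26.75 [-2.  15.6  7.7] [ 0.5551 -0.1295  0.0413] [-177.57   -0.32    5.16] 0.03946604938556544
26.8 [-1.6 15.2  7.8] [ 0.5552 -0.1295  0.0413] [-177.63   -0.31    5.19] 0.03958848464933962
26.85 [-2.4 14.6  6.2] [ 0.5552 -0.1294  0.0413] [-177.65   -0.31    5.21] 0.0396093862864828
26.9 [-2.6 15.3  6.6] [ 0.5552 -0.1295  0.0414] [-177.67   -0.31    5.22] 0.039475641258031595
26.95 [-1.6 15.6  6.6] [ 0.5552 -0.1294  0.0413] [-177.67   -0.31    5.23] 0.039206847342609104
27.0 [-2.3 14.7  6. ] [ 0.5552 -0.1294  0.0414] [-177.67   -0.31    5.23] 0.03978182488073515
```

View pics/g5.png

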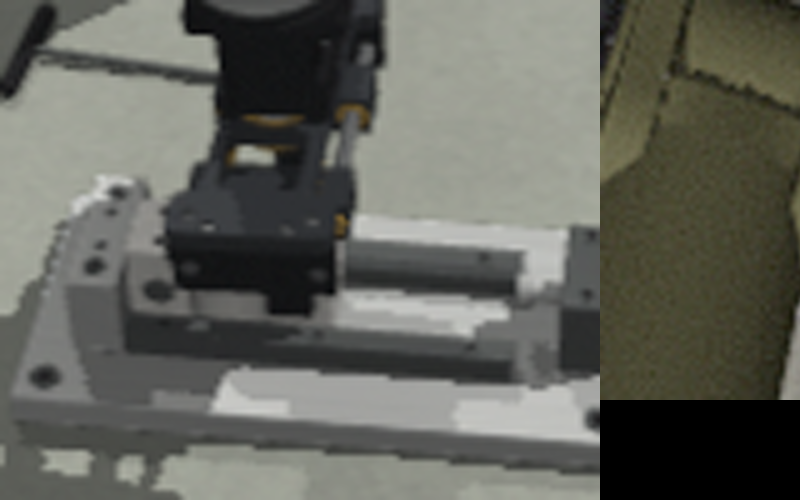

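The view shows block a flush against the stop (edge at about x=127), the bush next to it and block b in the fingers behind it. The screw side of block b is free, and the push reads a steady 15 N. Handing in.

```bash
python3 -c "
from h import *
print(env.sign_off())"
```

```text
the job is handed in; nothing more can be done
None
```

The channel is loaded and I handed the job in at about 27 s with the row still held pressed against the stop.

- **Placing:** I stood the silver bush in the channel behind block a, then block b behind the bush with its 40 mm side across. I did not touch the red look-alikes or the other things on the bench.
- **Holding:** The gripper holds block b by its two sides at 45 N, so its back face is free for the clamp screw. I released and regripped it twice so it would settle flat before the final push.

**Last checks**
- The push along the channel held at about 15 N over 0.25 s (14.6 to 15.6 N), after a brief peak of 24 N.
- Block b stopped at y = -0.129 m. I expected -0.128 m with all three parts and the stop touching.
- The scene picture shows block a flush on the stop with the row closed up.

**Less certain**
- **Contact out of sight:** The gripper hides where the bush meets block b, and the arm blocks the top camera. I infer that contact from position and force only.
- **Tilt:** The gripper leans about 2.3°, of which about 0.6° came after the last regrip. Block b could be tilted by up to that much, though a downward reaction of about 6 N suggests it is still seated.
- **Cameras:** The two cameras disagreed by up to about 4–6 mm on the parts. I settled this by comparing with the fingers' known position.

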